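# Clear the lid's swing and flip the calliper case open

### The job

The small black domed case lies behind the long grey calliper case, where it is in the way of the lid. Push it along the table, without lifting it or tipping it over, to the left (parallel to the grey case) until it is wholly past the left-hand end of the grey case. Then, with the fingertips under the black lip at the front, push the grey case's lid up and over its balance point so that it falls back and stays fully open by itself; do not let the lid strike the domed case, grasp nothing, and leave the other things where they are.

Things in the scene. Friction and masses are not known exactly. Their poses are not given: they have to be found in the camera images.
- calliper_box: Long grey calliper case, fixed to the table, 93 (x) x 316 (y) x 54 (z) mm shut. Origin: centre of its underside, on the table. x points from its front (towards the robot) to its hinge side, y along its length to its left-hand end (y = +158 mm), z up. Back wall at x = +46, front at x = -43 mm. Base 26 mm high; insert inside 15 mm high.
- lid_hinge (a point): The hinge axis of the grey case's lid at mid-length: x = +48 mm, z = 27 mm in the case's frame; the axis runs along the case's y. Does not move with the lid.
- calliper_box_lid (a joint): Lid angle, rad: 0 shut, growing as it opens. Lid 316 x 89 mm, 26 mm thick, lower edge level with the hinge, running easily. Balance point about 1.2: below it the lid falls shut, beyond it it falls back to its stop at 1.83 (fully open) and stays. Open, it reaches about 62 mm behind the case's back wall.
- round_case: Small black domed zip case, 80 (its x) x 118 (its y) x 42 mm, about 0.2 kg, loose, flat on the table close behind the back wall of the grey case, near its left-hand end and roughly parallel with it. Origin: centre of its underside; z up.
- amber_bottle: Bystander: loose amber dropper bottle standing to the left of the work, 32 mm across, 102 mm high. Origin: centre of its underside.
- orange_screwdriver: Bystander: loose screwdriver with an orange handle lying on the left, 25 x 197 x 22 mm. Origin: centre of its underside, its length along its y.
- small_carton: Bystander: loose plain brown carton standing on the left, 62 x 61 x 94 mm. Origin: centre of its underside.
- lid_lip (a point): Middle of the lower front edge of the black finger lip, a flat plate 110 mm wide (along the case's y) and 6 mm thick on top of the lid at mid-length, standing out 20 mm over the case's front; moves with the lid. Shut: x -63, y 0, z 53 mm in the case's frame, nothing below it down to the table. A finger under the lip lifts the lid with 1 to 2 N.

How it is judged:
On the way, in this order (a step that is already met when the one before it is completed fails the run):
1. the domed case has been pushed wholly past the left-hand end of the grey case, the lid still shut (y of round_case in the frame of calliper_box above 0.195 m and value of joint calliper_box_lid below 0.3 rad), for 0.2 s.
2. the lid has been flipped over its balance point (value of joint calliper_box_lid above 1.5 rad), for 0.2 s.
At the end, for the whole second after the job is handed in: The lid rests fully open (over 1.72 rad) by itself; the domed case lies flat and at rest on the table, its centre at least 195 mm from the middle of the grey case towards its left-hand end, not touching it (value of joint calliper_box_lid above 1.72 rad and y of round_case in the frame of calliper_box above 0.195 m and height (world z) of round_case between -0.006 and 0.006 m and angle between round_case's own z axis and vertical below 0.15 rad and contact force between calliper_box and round_case below 0.1 N and linear speed of round_case below 0.02 m/s).
It fails at once if the domed case is lifted off the table (height (world z) of round_case above 0.015 m).
It fails at once if the domed case is tipped up (angle between round_case's own z axis and vertical above 0.4 rad).
It fails at once if the lid strikes the domed case (value of joint calliper_box_lid above 0.3 rad and contact force between calliper_box and round_case above 1 N).
It fails at once if a bystander is disturbed (distance of any of amber_bottle, orange_screwdriver, small_carton from where it was at the start of the episode above 0.02 m).
It also fails if it takes over 64 s, if anything falls off the work surface, if the arm or the gripper's body presses on something with over 40 N, if the wrist force passes 120 N, or if a joint passes its speed limit or range.

### The arm

A 6-joint arm with a two-finger parallel gripper is mounted at the origin on a cart in front of the work surface, level with it; the furniture and walls round the work are solid. World frame = base frame: x ahead of the robot, y to its left, z up, the work surface at z = 0. Lengths are in m, angles in rad, forces in N, time in s.
With the tool pointing down it reaches from about 0.3 to 0.875 m from the base axis. Payload 6.4 kg.
Tool frame: the origin (TCP) lies on the centre line of the jaws, within the pads' length; the fingertips stand env.tcp_to_tips ahead of it and the grasp point (between the pads) lies 11 mm behind it (env.tcp_to_tips is the distance from the TCP to the fingertips, in m); z points along the fingers, y is the direction in which the jaws open and shut (so a half turn about z gives the same grasp; the last joint's range is limited). The gripper opens to 85 mm and grips with 20 to 120 N. Pads are 22 mm wide; open, the fingers measure 114 mm over their backs; the gripper's body (76 mm by 85 mm) begins 54 mm behind the grasp point. The pads swing forward as they close: fully open they stand 13 mm farther back than shut.
Start: joints at [-1.495, 0.181, 1.607, -0, 1.354, -0.206], TCP at [0.16, -0.552, 0.239] pointing down, gripper open.
Joint ranges: [-2.99, 2.99], [-0.89, 2.07], [0.3, 2.58], [-1.14, 4.28], [0, 2.63], [-3.12, 3.12]. Speed limits (rad/s): [2.57, 2.57, 3.01, 3.14, 3.14, 3.14].

### API

Orientations are given as [roll, pitch, yaw] about the fixed x, y, z axes, in that order (R = Rz(yaw) Ry(pitch) Rx(roll)).
In Python, from cell import env gives the robot as it stands.
- The arm moves only by the tool play_rows, never from a script. Its argument "increments" is a list of rows, each an object with "slide": the shift along the tool's x, y, z in cm, a list of three; "twist": the turn about the tool's z in rad. A call has 1 to 20 rows; each row shifts and turns the pose as measured when the row begins, along the tool's axes as they then stand; what a row does not reach is not made up. A row lasts 1/8 s, in which the tool goes at most 62.5 mm and 10.7 degrees, less where a joint would pass 70% of its speed; a pose out of reach is approached as far as the arm can. A call with a gripper value outside its range is refused whole. "gripper" is the finger opening in cm, from 0 to 8.54, set as the call begins (left out, the last holds). The fingers move at their own pace and stop on an object; "grip_force" is the grip in N (left out, the last holds). Time passes only in rows, so rows that do not move let the fingers close. It gives the time, the measured TCP pose, the force and the opening at its end, in the units of the state.
- env.observe(): the state, without advancing time (a new reading comes with each control period).
- env.capture(name): name is "scene" or "top"; returns a dict with "color" (384x512x3 uint8, blue, green, red), "fx", "fy", "cx", "cy" (pixels), "T" (4x4, takes a point from camera to world coordinates). Camera axes: x right, y down, z forward; pixel columns grow to the right and rows downward; lengths in m; the calibration is good to about 2 mm. A picture is of the moment at which its call begins. There is no depth.
- env.sign_off(): hands the job in, once; it reports no verdict.
The state is a dict: "time": time; "qpos": joint angles; "dq": joint speeds; "tau": joint torques, N m; "tool_pos": TCP position; "ee_rot": TCP orientation; "wrist_force": force on the tool from outside, world axes, zero at the start; "moment": the same for the moment, N m; "width": finger opening in m.
Only numpy, scipy, OpenCV 4.12 (cv2) and the standard library are available. Lean on these libraries where they do the work, as an engineer would, in place of code of your own. Each camera call takes 0.05 s, during which the arm holds its last target.

## Working session

There is one attempt and no reset: what is moved stays moved. The work goes in short steps, Python scripts to look and compute and a tool call to move; the robot and the scene stay as the last step left them, time stands still between calls to the robot, and variables do not carry over. Pictures are saved under pics/ and viewed, and the job is handed in when it is done.

Besides the shell and the picture viewer there is one more tool, called after "Request:" in YAML: its name, and indented under it one key for each argument. play_rows: Moves the arm, as the interface text tells. Its arguments: {"type":"object","properties":{"increments":{"type":"array","items":{"type":"object","properties":{"slide":{"type":"array","items":{"type":"number"}},"twist":{"type":"number"}}}},"gripper":{"type":"number"},"grip_force":{"type":"number"}},"required":["increments"]}

```bash
mkdir -p pics; ls; python3 - <<'E'
from cell import env
import cv2
s=env.observe();print(s,env.tcp_to_tips)
for n in("scene","top"):
    c=env.capture(n);cv2.imwrite(f"pics/{n}0.png",c["color"]);print(n,c["fx"],c["fy"],c["cx"],c["cy"],c["T"])
E
```

```text
pics
{'time': 0.0, 'qpos': array([-1.49527293e+00,  1.81563803e-01,  1.60799743e+00,  2.78947482e-05,
        1.35380115e+00, -2.06326840e-01]), 'dq': array([-1.74031876e-03, -9.10679957e-05, -1.30561967e-03,  1.10620218e-03,
       -1.14269979e-03,  3.50570903e-04]), 'tau': array([-1.58175320e-03, -4.44879699e+01, -3.51331758e+01, -4.81811876e-04,
        9.16802179e-03,  1.47916069e-05]), 'tool_pos': array([ 0.15989582, -0.55176504,  0.23837646]), 'ee_rot': array([-3.13986604e+00, -3.89209863e-04,  2.81843868e-01]), 'wrist_force': array([ 0.28828674, -0.13124256,  1.00788245]), 'moment': array([-0.03785559, -0.04649081, -0.0185045 ]), 'width': 0.08540541394557528} 0.008
scene 436.44797398925226 436.44797398925226 254.76027432747233 191.9660462487194 [[-0.89925232 -0.31081569  0.30779681  0.17051317]
 [-0.43741821  0.6441765  -0.62745673  0.64777174]
 [-0.00325208 -0.69887785 -0.71523365  0.84747242]
 [ 0.          0.          0.          1.        ]]
top 352.0877436939226 352.0877436939226 252.52106341511194 195.20490192942324 [[ 0.00590326 -0.99782289  0.06568593  0.46119984]
 [-0.99995147 -0.00640847 -0.00748315  0.01568183]
 [ 0.0078878  -0.06563857 -0.99781229  1.06789053]
 [ 0.          0.          0.          1.        ]]
```

View pics/scene0.png

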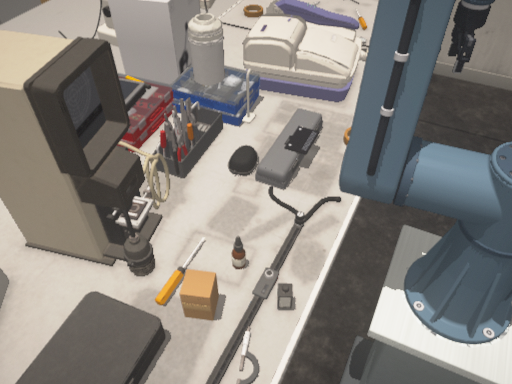

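View pics/top0.png

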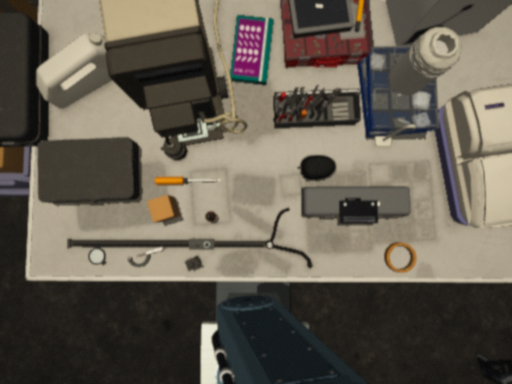

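```bash
python3 - <<'E'
import cv2
a=cv2.imread("pics/top0.png")[140:235,280:430];cv2.imwrite("pics/t0c.png",cv2.resize(a,None,fx=5,fy=5,interpolation=cv2.INTER_CUBIC))
a=cv2.imread("pics/scene0.png")[100:220,200:350];cv2.imwrite("pics/s0c.png",cv2.resize(a,None,fx=5,fy=5,interpolation=cv2.INTER_CUBIC))
E
cat > h.py <<'E'
import numpy as np
CAM={"scene":(436.448,254.760,191.966,np.array([[-0.89925232,-0.31081569,0.30779681,0.17051317],[-0.43741821,0.6441765,-0.62745673,0.64777174],[-0.00325208,-0.69887785,-0.71523365,0.84747242]])),
"top":(352.0877,252.521,195.205,np.array([[0.00590326,-0.99782289,0.06568593,0.46119984],[-0.99995147,-0.00640847,-0.00748315,0.01568183],[0.0078878,-0.06563857,-0.99781229,1.06789053]]))}
def ray(n,u,v,z):
    f,cx,cy,T=CAM[n];d=T[:,:3]@np.array([(u-cx)/f,(v-cy)/f,1]);o=T[:,3]
    return o+d*(z-o[2])/d[2]
def proj(n,p):
    f,cx,cy,T=CAM[n];q=T[:,:3].T@(np.array(p)-T[:,3]);return f*q[0]/q[2]+cx,f*q[1]/q[2]+cy
E
```

```text
(no output)
```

View pics/t0c.png

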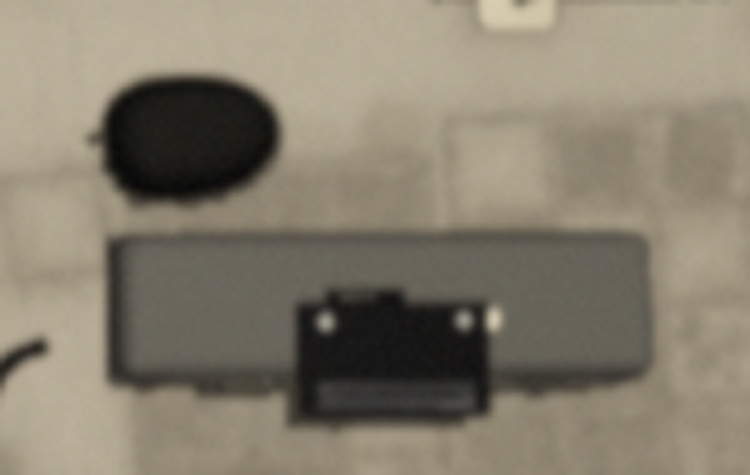

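View pics/s0c.png

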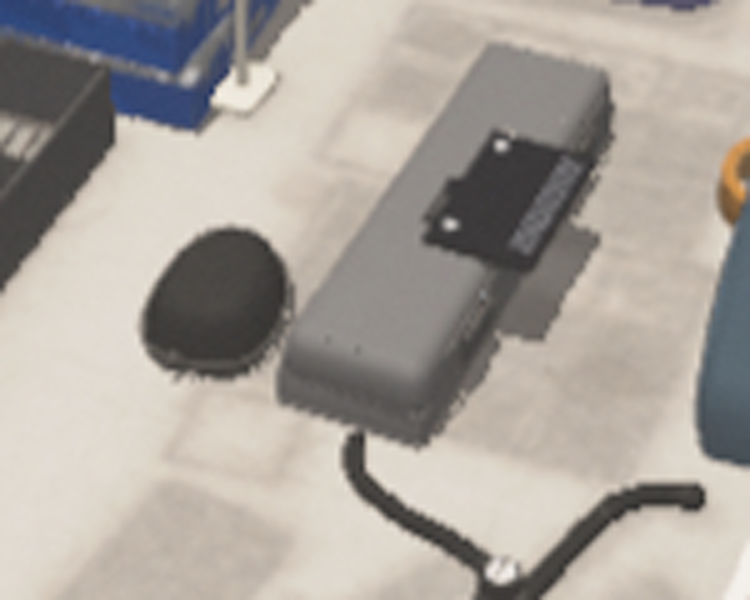

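```bash
python3 - <<'E'
from h import *
np.set_printoptions(precision=4,suppress=True)
t=lambda x,y,z:ray("top",280+x/5-.4,140+y/5-.4,z)
s=lambda x,y,z:ray("scene",200+x/5-.4,100+y/5-.4,z)
for nm,a in dict(BLtop=(122,236,.05),BRtop=(648,236,.05),FRtop=(650,372,.05),FLtop=(122,372,.05),lipL=(297,415,.053),lipR=(488,412,.053),FLbot=(108,382,.0),BLbot=(108,236,0),
  rL=(103,135,.012),rR=(278,135,.012),rT=(190,77,.012),rB=(170,199,.012)).items(): print(nm,t(*a))
print("scene")
for nm,a in dict(FLbot=(418,445,0),BLbot=(280,400,0),lipR=(597,155,.056),lipL=(525,270,.056),rL=(143,330,.012),rB=(215,378,.01),rR=(292,300,.012)).items(): print(nm,s(*a))
for nm,a in dict(bottle=(211,217),cartL=(150,222),cartR=(176,197),sdtip=(218,181),sdend=(155,181),stand=(300,120)).items(): print(nm,ray("top",*a,0))
E
```

```text
BLtop [ 0.5536 -0.1414  0.05  ]
BRtop [ 0.5557 -0.4481  0.05  ]
FRtop [ 0.4766 -0.4474  0.05  ]
FLtop [ 0.4747 -0.1411  0.05  ]
lipL [ 0.4506 -0.2414  0.053 ]
lipR [ 0.4529 -0.3518  0.053 ]
FLbot [ 0.4693 -0.1403  0.    ]
BLbot [ 0.5581 -0.1405  0.    ]
rL [ 0.6183 -0.136   0.012 ]
rR [ 0.6191 -0.242   0.012 ]
rT [ 0.6542 -0.1889  0.012 ]
rB [ 0.5797 -0.1763  0.012 ]
scene
FLbot [ 0.4708 -0.1411  0.    ]
BLbot [ 0.5542 -0.1401  0.    ]
lipR [ 0.4514 -0.3552  0.056 ]
lipL [ 0.4517 -0.2403  0.056 ]
rL [ 0.644  -0.1466  0.012 ]
rB [ 0.59  -0.131  0.01 ]
rR [ 0.5787 -0.2066  0.012 ]
bottle [0.4646 0.1329 0.    ]
cartL [0.4485 0.3166 0.    ]
cartR [0.5246 0.2398 0.    ]
sdtip [0.5742 0.1131 0.    ]
sdend [0.5729 0.3045 0.    ]
stand [ 0.765  -0.1375  0.    ]
```

Request:
play_rows:
  increments:
    - {"slide": [0,0,0],"twist": -0.184}
    - {"slide": [0,0,0],"twist": -0.184}
    - {"slide": [0,0,0],"twist": -0.184}
    - {"slide": [0,0,0],"twist": -0.184}
    - {"slide": [0,0,0],"twist": -0.184}
    - {"slide": [0,0,0],"twist": -0.184}
    - {"slide": [0,0,0],"twist": -0.184}
  gripper: 4.2

```text
time: 0.98
tool_pos: [0.1597, -0.5493, 0.2345]
ee_rot: [-3.141, -0.009, 1.597]
wrist_force: [0.6, -0.6, -0.1]
width: 0.0419
```

Request:
play_rows:
  increments:
    - {"slide": [2.1,3.8,0],"twist": 0.02}
    - {"slide": [2.1,3.8,0]}
    - {"slide": [2.1,3.8,0]}
    - {"slide": [2.1,3.8,0]}
    - {"slide": [2.1,3.8,0]}
    - {"slide": [2.1,3.8,0]}
    - {"slide": [2.1,3.8,0]}
    - {"slide": [2.1,3.8,0]}
    - {"slide": [2.1,3.8,0]}
    - {"slide": [2.1,3.8,0]}
    - {"slide": [2.1,3.8,0]}
    - {"slide": [0,0,0]}

```text
$.increments[1]: bad value
```

Request:
play_rows:
  increments:
    - {"slide": [2.1,3.8,0],"twist": 0.02}
    - {"slide": [2.1,3.8,0],"twist": 0}
    - {"slide": [2.1,3.8,0],"twist": 0}
    - {"slide": [2.1,3.8,0],"twist": 0}
    - {"slide": [2.1,3.8,0],"twist": 0}
    - {"slide": [2.1,3.8,0],"twist": 0}
    - {"slide": [2.1,3.8,0],"twist": 0}
    - {"slide": [2.1,3.8,0],"twist": 0}
    - {"slide": [2.1,3.8,0],"twist": 0}
    - {"slide": [2.1,3.8,0],"twist": 0}
    - {"slide": [0,0,0],"twist": 0}

```text
time: 2.35
tool_pos: [0.5473, -0.327, 0.2306]
ee_rot: [-3.136, -0.017, 1.576]
wrist_force: [-0.6, 0.1, 0.1]
width: 0.0419
```

Request:
play_rows:
  increments:
    - {"slide": [0.9,3,2],"twist": 0}
    - {"slide": [0.9,3,3],"twist": 0}
    - {"slide": [0.5,1,3],"twist": 0}
    - {"slide": [0,0,3],"twist": 0}
    - {"slide": [0,0,1],"twist": 0}
    - {"slide": [0,0,0],"twist": 0}

```text
time: 3.1
tool_pos: [0.6145, -0.3042, 0.1063]
ee_rot: [-3.133, -0.016, 1.574]
wrist_force: [0.7, 0.4, 0.8]
width: 0.0422
```

Request:
play_rows:
  increments:
    - {"slide": [0,0.1,3],"twist": 0}
    - {"slide": [0,0.1,3],"twist": 0}
    - {"slide": [0,0,1.5],"twist": 0}
    - {"slide": [0,0,0.8],"twist": 0}
    - {"slide": [0,0,0],"twist": 0}

```text
time: 3.72
tool_pos: [0.6191, -0.3082, 0.0299]
ee_rot: [3.141, -0.008, 1.572]
wrist_force: [-0.4, 0.2, 0.8]
width: 0.0422
```

```bash
cat > snap.py <<'E'
import sys,cv2
from cell import env
n,name,x0,x1,y0,y1,k=sys.argv[1:3]+[int(a) for a in sys.argv[3:]]
c=env.capture(n)["color"];cv2.imwrite(f"pics/{name}.png",cv2.resize(c[y0:y1,x0:x1],None,fx=k,fy=k,interpolation=cv2.INTER_CUBIC))
E
python3 snap.py scene s1 200 350 90 210 5; python3 -c "
from cell import env;print(env.observe())"
```

```text
{'time': 3.775, 'qpos': array([-0.6363323 ,  0.66110005,  1.40036954,  0.00814434,  1.08329817,
       -0.64106626]), 'dq': array([-2.12610962e-05, -6.73678507e-03, -7.08483174e-03,  2.68404954e-03,
       -1.58888841e-03,  6.79614020e-04]), 'tau': array([ 7.69558945e-02, -6.07278085e+01, -2.92377716e+01,  3.99356685e-02,
        5.28570707e-02, -4.99902544e-04]), 'tool_pos': array([ 0.61950834, -0.30848123,  0.03053349]), 'ee_rot': array([ 3.13985228, -0.00766431,  1.57171057]), 'wrist_force': array([-0.0764837 , -0.00680957, -0.18624697]), 'moment': array([-0.03343008, -0.0658076 , -0.02784104]), 'width': 0.0419475086134758}
```

View pics/s1.png

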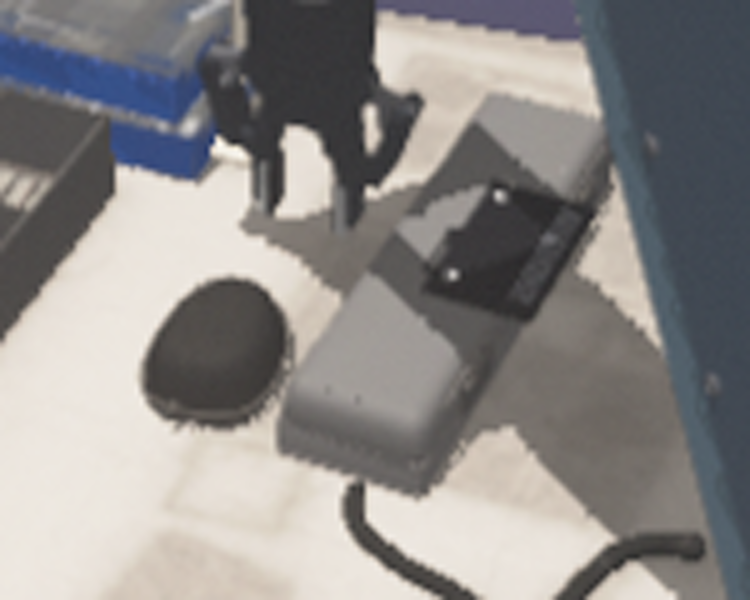

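Request:
play_rows:
  increments:
    - {"slide": [0.4,0.2,0.5],"twist": 0}
    - {"slide": [0,0.1,0.8],"twist": 0}
    - {"slide": [0,0,0.2],"twist": 0}
    - {"slide": [0,0,0],"twist": 0}
  gripper: 3.0

```text
time: 4.28
tool_pos: [0.6241, -0.3047, 0.0168]
ee_rot: [3.137, -0.006, 1.572]
wrist_force: [-0.6, 0.8, -0.3]
width: 0.0299
```

```bash
python3 snap.py scene s2 200 350 90 210 5; python3 snap.py top t2 280 430 110 235 5
```

```text
(no output)
```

View pics/s2.png

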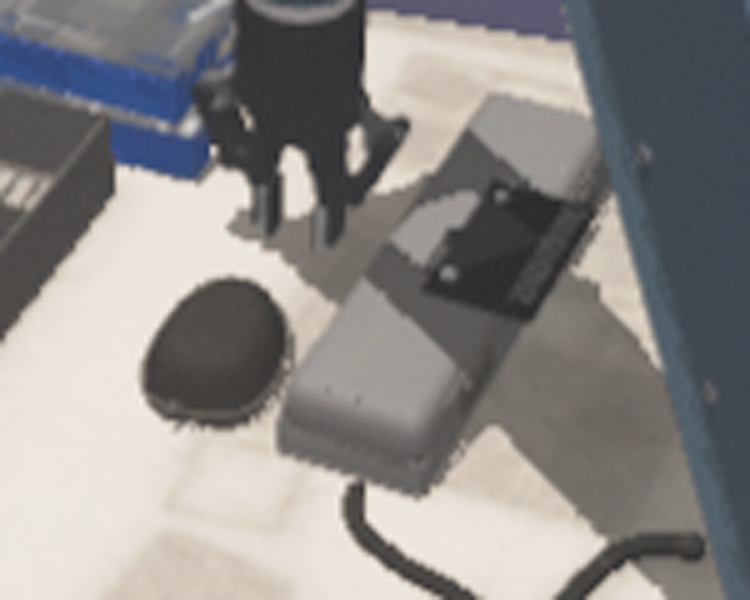

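View pics/t2.png

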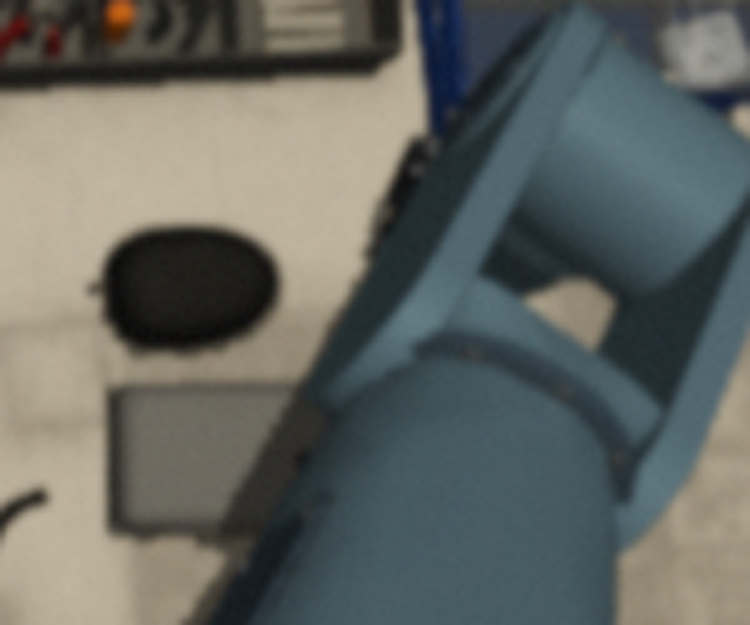

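Request:
play_rows:
  increments:
    - {"slide": [1,-0.1,0],"twist": 0}
    - {"slide": [1,-0.1,0],"twist": 0}
    - {"slide": [1,-0.1,0],"twist": 0}
    - {"slide": [1,0,0],"twist": 0}
    - {"slide": [0.8,0,0],"twist": 0}
    - {"slide": [0.8,0,0],"twist": 0}
    - {"slide": [0.8,0,0],"twist": 0}
    - {"slide": [0.8,0,0],"twist": 0}
    - {"slide": [0.8,0,0],"twist": 0}

```text
time: 5.5
tool_pos: [0.6211, -0.2199, 0.0181]
ee_rot: [3.136, -0.004, 1.572]
wrist_force: [0.7, -1.4, -0.3]
width: 0.0302
```

```bash
python3 snap.py scene s3 200 350 90 210 5
```

```text
(no output)
```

View pics/s3.png

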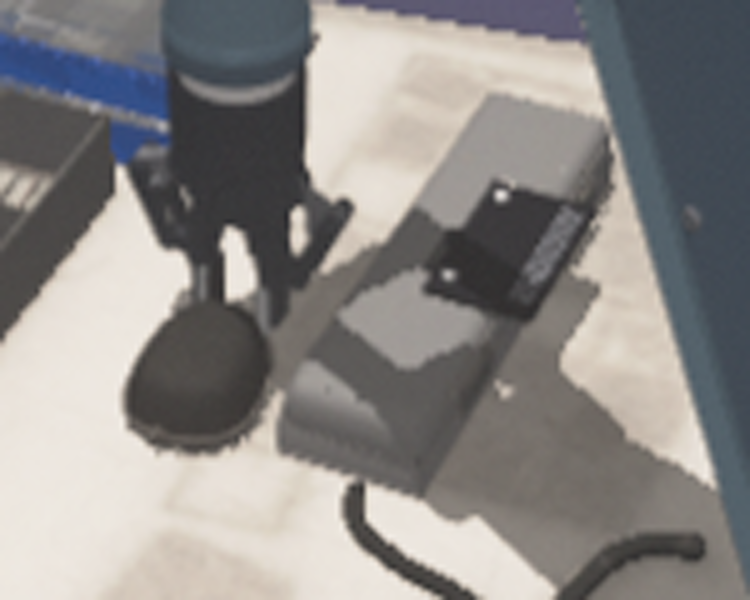

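Request:
play_rows:
  increments:
    - {"slide": [0.8,0,0],"twist": 0}
    - {"slide": [0.8,0,0],"twist": 0}
    - {"slide": [0.8,0,0],"twist": 0}
    - {"slide": [0.8,0,0],"twist": 0}
    - {"slide": [0.8,0,0],"twist": 0}
    - {"slide": [0.8,0,0],"twist": 0}
    - {"slide": [0.8,0,0],"twist": 0}
    - {"slide": [0.8,0,0],"twist": 0}

```text
time: 6.55
tool_pos: [0.6208, -0.1506, 0.0183]
ee_rot: [3.136, -0.005, 1.572]
wrist_force: [0.7, -0.9, -0.4]
width: 0.0298
```

```bash
python3 snap.py scene s4 180 330 90 210 5;python3 snap.py top t4 230 380 110 235 5
```

```text
(no output)
```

View pics/s4.png

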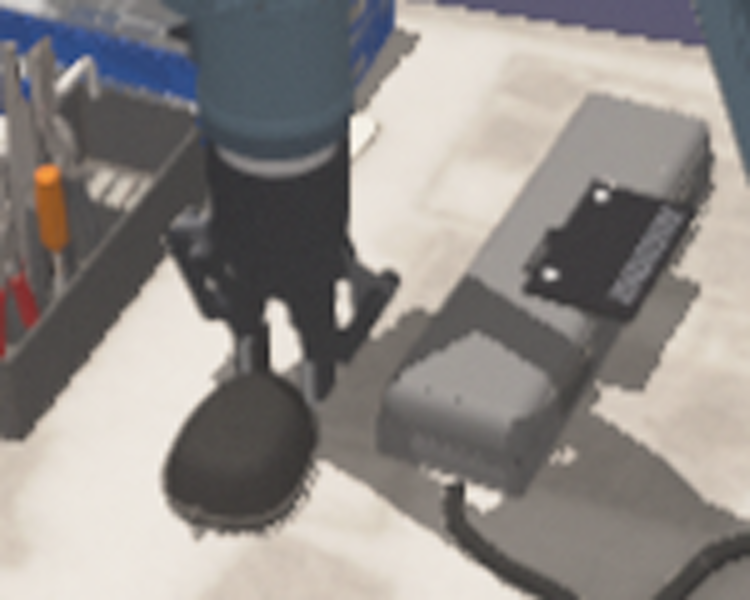

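View pics/t4.png

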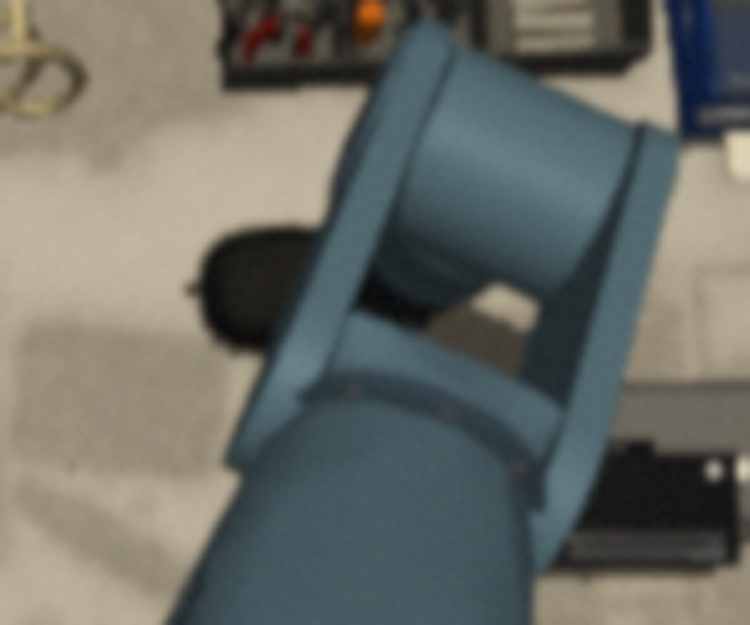

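Request:
play_rows:
  increments:
    - {"slide": [0.8,0,0],"twist": 0}
    - {"slide": [0.8,0,0],"twist": 0}
    - {"slide": [0.7,0,0],"twist": 0}
    - {"slide": [0,0,0],"twist": 0}
    - {"slide": [-1,0,0],"twist": 0}
    - {"slide": [-2,0,0],"twist": 0}
    - {"slide": [-2,0,-3],"twist": 0}
    - {"slide": [0,0,-5],"twist": 0}
    - {"slide": [0,0,-5],"twist": 0}
    - {"slide": [0,0,-5],"twist": 0}
    - {"slide": [0,0,0],"twist": 0}

```text
time: 8.02
tool_pos: [0.619, -0.188, 0.2033]
ee_rot: [3.137, -0.005, 1.567]
wrist_force: [-0.5, 0.1, 1.0]
width: 0.0303
```

```bash
python3 snap.py scene s5 180 330 90 210 5;python3 snap.py top t5 230 380 110 235 5
```

```text
(no output)
```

View pics/s5.png

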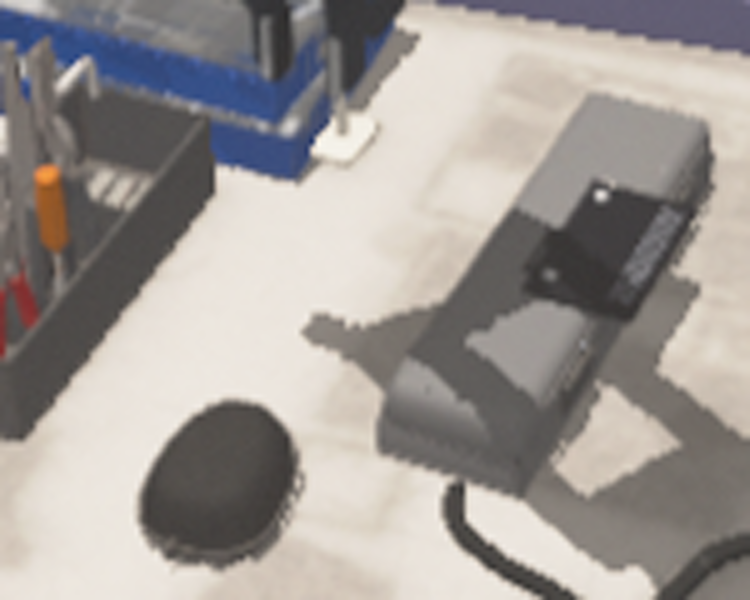

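View pics/t5.png

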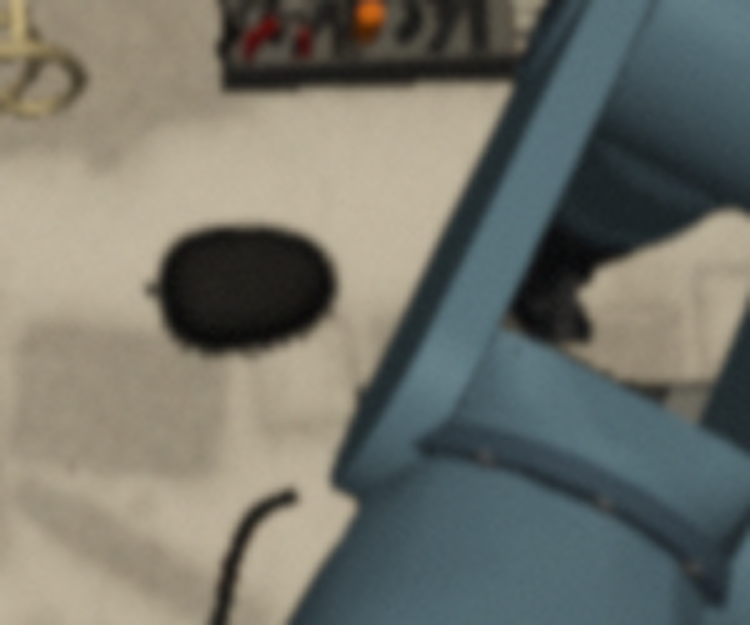

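Request:
play_rows:
  increments:
    - {"slide": [-1.8,-3.5,0],"twist": 0}
    - {"slide": [-1.8,-3.5,0],"twist": 0}
    - {"slide": [-1.8,-3.5,0],"twist": 0}
    - {"slide": [-1.8,-3.5,0],"twist": 0}
    - {"slide": [-1.8,-3.5,0],"twist": 0}
    - {"slide": [-1.8,-3.5,0],"twist": 0}
    - {"slide": [0,0,0],"twist": 0.17}
    - {"slide": [0,0,0],"twist": 0.17}
    - {"slide": [0,0,0],"twist": 0.17}
    - {"slide": [0,0,0],"twist": 0.17}
    - {"slide": [0,0,0],"twist": 0.17}
    - {"slide": [0,0,0],"twist": 0.17}
    - {"slide": [0,0,0],"twist": 0.17}
    - {"slide": [0,0,0],"twist": 0.17}
    - {"slide": [0,0,0],"twist": 0.17}
    - {"slide": [0,0,0],"twist": 0}
  gripper: 0

```text
time: 10.12
tool_pos: [0.3804, -0.2892, 0.164]
ee_rot: [-3.088, 0.047, -0.019]
wrist_force: [-0.4, -0.6, -1.0]
width: -0.0001
```

Request:
play_rows:
  increments:
    - {"slide": [1,0,3],"twist": 0}
    - {"slide": [1,0,3],"twist": 0}
    - {"slide": [0.5,0,3],"twist": 0}
    - {"slide": [0,0,1],"twist": 0}
    - {"slide": [0,0,0],"twist": 0}

```text
time: 10.75
tool_pos: [0.3986, -0.2831, 0.0569]
ee_rot: [-3.082, 0.05, -0.002]
wrist_force: [-0.5, 0.9, 0.3]
width: -0.0001
```

```bash
python3 snap.py scene s6 230 380 60 180 5
```

```text
(no output)
```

View pics/s6.png

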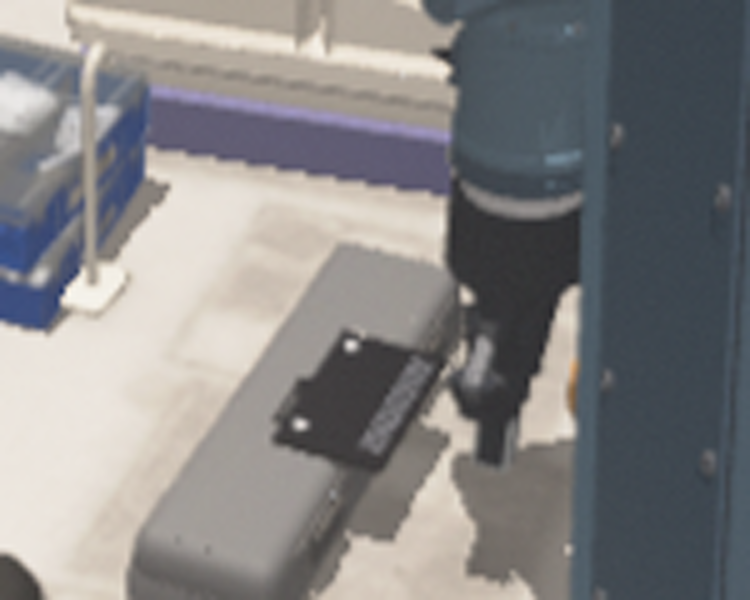

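Request:
play_rows:
  increments:
    - {"slide": [1,1,0.5],"twist": 0}
    - {"slide": [1,0,0.2],"twist": 0}
    - {"slide": [0.7,0,0],"twist": 0}
    - {"slide": [0.5,0,0],"twist": 0}

```text
time: 11.3
tool_pos: [0.4342, -0.296, 0.0507]
ee_rot: [-3.087, 0.046, -0.002]
wrist_force: [0.2, -0.1, 0.6]
width: -0.0001
```

Request:
play_rows:
  increments:
    - {"slide": [0.5,0,0],"twist": 0}
    - {"slide": [0.4,0,0],"twist": 0}
    - {"slide": [0.4,0,-0.2],"twist": 0}

```text
time: 11.68
tool_pos: [0.4397, -0.2958, 0.0515]
ee_rot: [-3.085, 0.065, 0.002]
wrist_force: [-17.1, -5.7, 4.1]
width: 0.0001
```

```bash
python3 snap.py scene s7 230 380 60 180 5
```

```text
(no output)
```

View pics/s7.png

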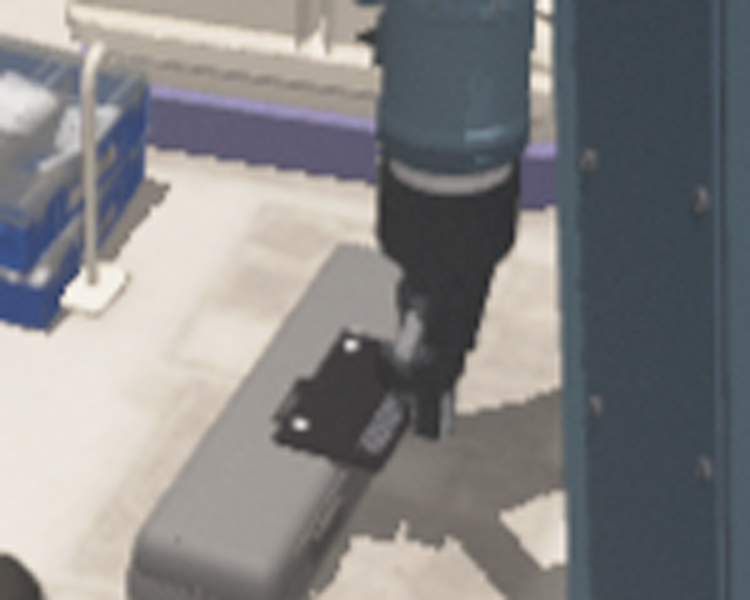

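Request:
play_rows:
  increments:
    - {"slide": [0.1,0,-0.4],"twist": 0}
    - {"slide": [0.1,0,-0.5],"twist": 0}

```text
time: 11.98
tool_pos: [0.4409, -0.2959, 0.0599]
ee_rot: [-3.083, 0.068, 0.002]
wrist_force: [-0.1, -0.1, -1.2]
width: -0.0001
```

```bash
python3 snap.py scene s8 230 380 60 180 5
```

```text
(no output)
```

View pics/s8.png

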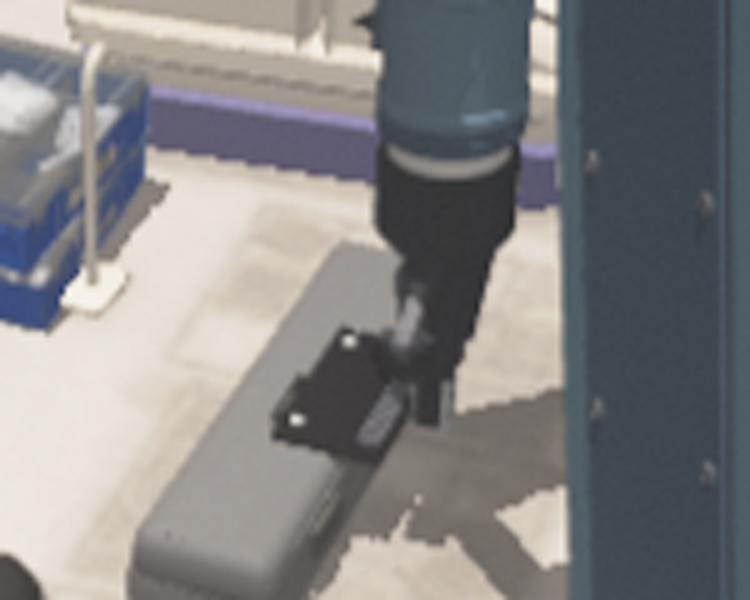

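Request:
play_rows:
  increments:
    - {"slide": [0.35,0,-0.9],"twist": 0}
    - {"slide": [0.45,0,-0.9],"twist": 0}
    - {"slide": [0.5,0,-0.85],"twist": 0}

```text
time: 12.4
tool_pos: [0.4528, -0.2956, 0.0865]
ee_rot: [-3.078, 0.078, 0.004]
wrist_force: [-6.1, 0.3, 2.0]
width: 0.0
```

```bash
python3 snap.py scene s9 230 380 60 180 5
```

```text
(no output)
```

View pics/s9.png

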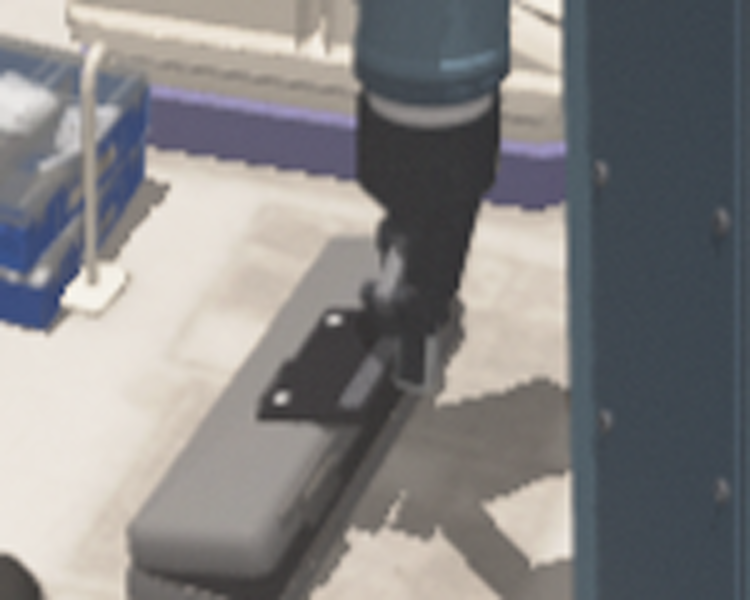

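Request:
play_rows:
  increments:
    - {"slide": [0.5,0,-0.75],"twist": 0}
    - {"slide": [0.65,0,-0.75],"twist": 0}
    - {"slide": [0.7,0,-0.7],"twist": 0}

```text
time: 12.82
tool_pos: [0.4719, -0.2954, 0.1103]
ee_rot: [-3.076, 0.084, 0.006]
wrist_force: [-5.5, 1.1, 5.4]
width: 0.0
```

```bash
python3 snap.py scene s10 230 380 60 180 5
```

```text
(no output)
```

View pics/s10.png

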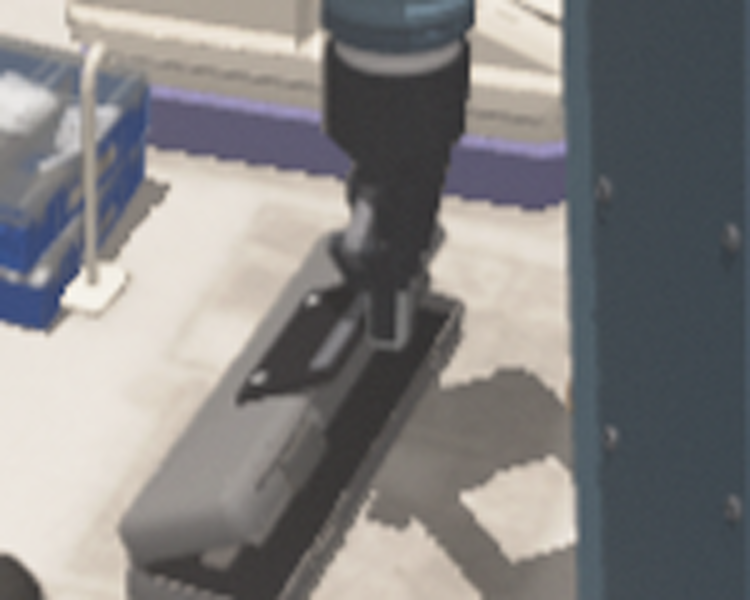

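Request:
play_rows:
  increments:
    - {"slide": [0.8,0,-0.55],"twist": 0}
    - {"slide": [0.85,0,-0.5],"twist": 0}
    - {"slide": [0.9,0,-0.45],"twist": 0}
    - {"slide": [0.9,0,-0.35],"twist": 0}

```text
time: 13.38
tool_pos: [0.5117, -0.297, 0.13]
ee_rot: [-3.079, 0.081, 0.006]
wrist_force: [-0.9, 0.7, 0.8]
width: -0.0001
```

```bash
python3 snap.py scene s11 200 350 60 180 5
```

```text
(no output)
```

View pics/s11.png

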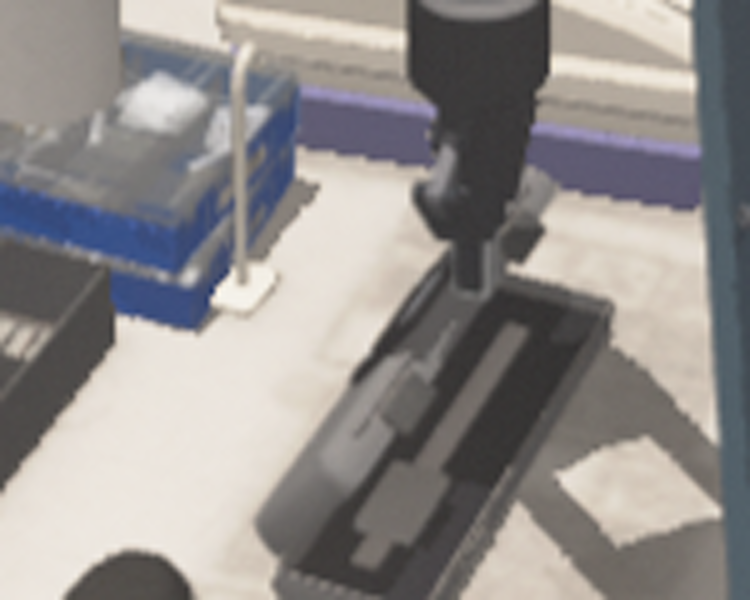

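Request:
play_rows:
  increments:
    - {"slide": [0.9,0,-0.35],"twist": 0}
    - {"slide": [0.9,0,-0.3],"twist": 0}
    - {"slide": [0.9,0,-0.2],"twist": 0}
    - {"slide": [0.9,0,-0.1],"twist": 0}
    - {"slide": [0.9,0,-0.1],"twist": 0}

```text
time: 14.05
tool_pos: [0.5616, -0.297, 0.1366]
ee_rot: [-3.078, 0.08, 0.007]
wrist_force: [-0.9, 0.2, -0.3]
width: 0.0004
```

```bash
python3 snap.py scene s12 200 350 60 180 5
```

```text
(no output)
```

View pics/s12.png

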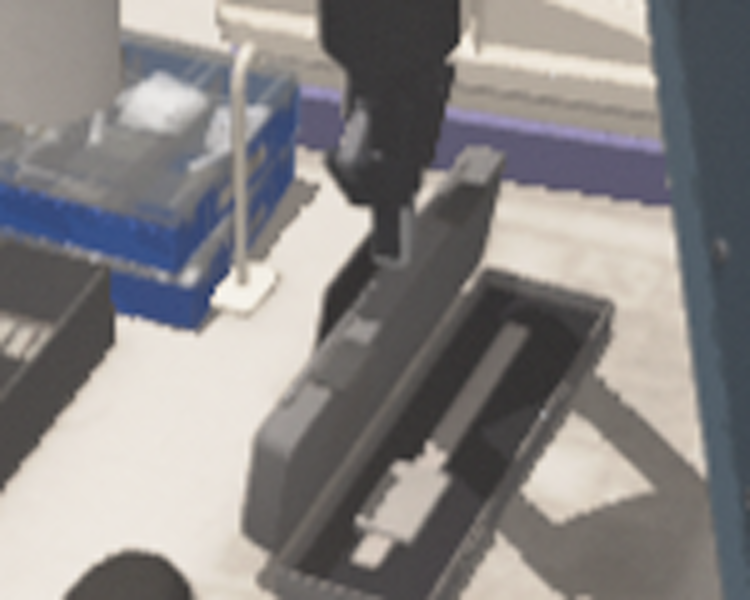

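Request:
play_rows:
  increments:
    - {"slide": [1,0,-0.1],"twist": 0}
    - {"slide": [1,0,-0.1],"twist": 0}
    - {"slide": [0.7,0,0],"twist": 0}
    - {"slide": [0,0,0],"twist": 0}

```text
time: 14.6
tool_pos: [0.5919, -0.2969, 0.1364]
ee_rot: [-3.078, 0.079, 0.007]
wrist_force: [-1.2, 0.3, -0.2]
width: 0.0002
```

```bash
python3 snap.py scene s13 200 350 60 180 5
```

View pics/s13.png

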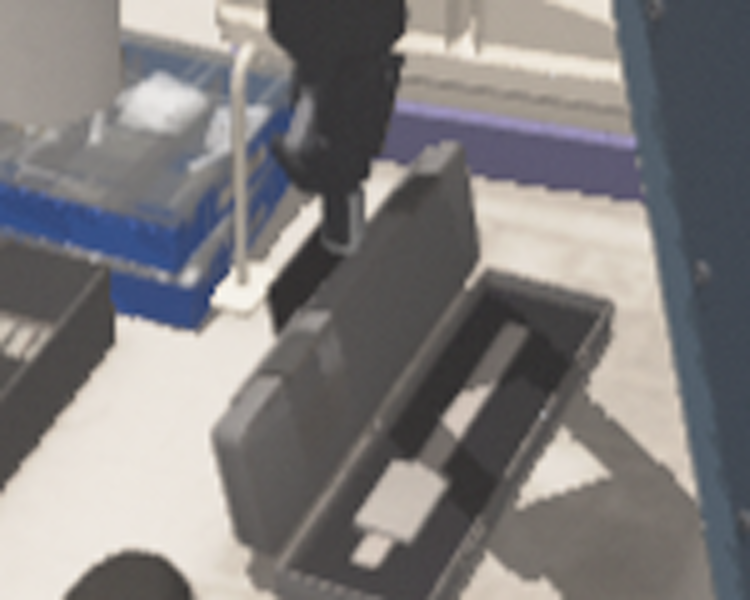

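Request:
play_rows:
  increments:
    - {"slide": [-0.5,0,-0.5],"twist": 0}
    - {"slide": [-1,0,-2],"twist": 0}
    - {"slide": [-1,0,-4],"twist": 0}
    - {"slide": [-1,0,-4],"twist": 0}
    - {"slide": [-4,0,0],"twist": 0}
    - {"slide": [-5,0,0],"twist": 0}
    - {"slide": [-5,0,0],"twist": 0}
    - {"slide": [-5,0,0],"twist": 0}
    - {"slide": [0,0,0],"twist": 0}

```text
time: 15.78
tool_pos: [0.3655, -0.3069, 0.2749]
ee_rot: [-3.091, 0.071, 0.004]
wrist_force: [0.3, -0.1, 0.3]
width: -0.0002
```

```bash
python3 snap.py scene s14 200 350 60 180 5; python3 snap.py top t14 130 430 80 280 2
```

```text
(no output)
```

View pics/s14.png

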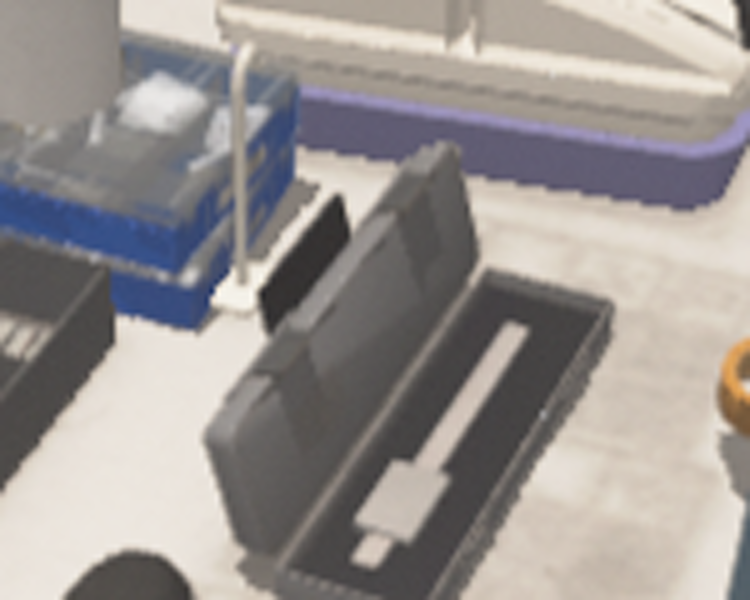

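View pics/t14.png

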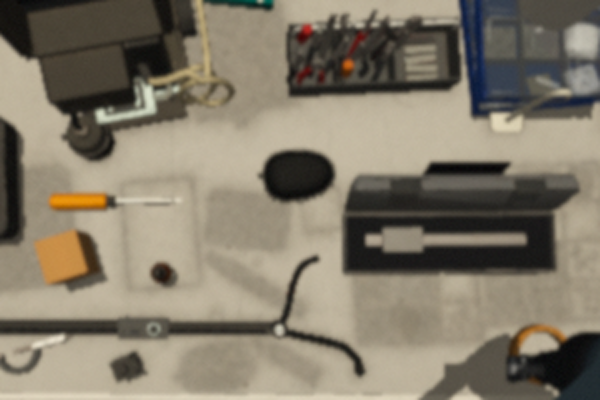

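```bash
python3 snap.py scene s15 200 350 60 180 5; python3 - <<'E'
from h import *
import cv2
a,b=cv2.imread("pics/s14.png"),cv2.imread("pics/s15.png");print("diff",abs(a.astype(int)-b)[100:560,150:600].mean())
for th in (1.6,1.72,1.83):
    out=[]
    for y in(-.242,-.352):
        for h in (.026,.032):
            r=np.hypot(.111,h);ph=np.arctan2(h,.111)+th
            u,v=proj("scene",(.5625-r*np.cos(ph),y,.027+r*np.sin(ph)));out.append((round((u-200+.4)*5),round((v-60+.4)*5)))
    print(th,out)
l=ray("top",130+259/2,80+175/2,.012);r=ray("top",130+333/2,80+175/2,.012);print(l,r,(l+r)/2+[0,.298,0])
E
```

```text
diff 0.7264718196457327
1.6 [(299, 283), (289, 280), (381, 181), (371, 179)]
1.72 [(278, 283), (268, 282), (360, 182), (351, 181)]
1.83 [(259, 286), (250, 285), (342, 185), (333, 185)]
[ 0.61473826 -0.0128298   0.012     ] [ 0.61552714 -0.12474201  0.012     ] [0.6151327 0.2292141 0.012    ]
```

```bash
python3 -c "
from cell import env;print(env.sign_off())"
```

```text
the job is handed in; nothing more can be done
None
```

The domed case is past the left-hand end of the grey case, and the lid is fully open and staying there by itself. I handed the job in at about 16 s; sign-off gives no verdict.

- **Domed case:** I pushed it left along the table with the two fingertips behind its end. It lies flat. In the last top picture its centre is at y ≈ 0.229 m in the grey case's frame (0.195 m needed). Its right-hand edge is about 15 mm clear of the grey case.
- **Lid:** The tool can only point straight down, so I could not hook the fingertips under the lip. I pressed them against the lip's front edge, tips about 1 cm below it, and followed its arc up and over. The lip's position in the last scene picture matches the computed one for 1.83 rad. Two successive pictures after the arm withdrew show no movement.
- **Other things:** The bottle, screwdriver and carton look unmoved in the last top picture; I did not measure them.
- **Not as planned:**
  - My first press on the lip reached about 17 N before the lid moved.
  - The tool tilted by up to about 5° during the moves. It did no harm.

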